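# Clear the painter's table into its trays

## Robot

A 6-joint arm with a two-finger parallel gripper is mounted at the origin on the work surface. World frame = base frame: x ahead of the robot, y to its left, z up, the work surface at z = 0. Lengths are in mm, angles in rad, forces in N, time in s.
With the tool pointing down it reaches from about 350 to 875 mm from the base axis. Payload 4.2 kg.
Tool frame: the origin (TCP) lies where the fingers leave the gripper's body, on its centre line; the fingertips stand ahead of it and the grasp point (between the pads) lies 54 mm ahead of it (arm.nose_length is the z of the fingertips in the tool frame, in mm); z points along the fingers, x is the direction in which the jaws open and shut, and the axes are right-handed (so a half turn about z gives the same grasp; the last joint's range is limited). The gripper opens to 85 mm and grips with 20 to 120 N. Pads are 22 mm wide; open, the fingers measure 114 mm over their backs; the gripper's body (76 mm by 85 mm) begins 54 mm behind the grasp point. The pads swing forward as they close: fully open they stand 13 mm farther back than shut.
Start: joints at [-1.004, 0.385, 0.008, 0, -1.194, -0.259], TCP at [189.367, -595.6, 303.912] pointing down, gripper open.
Joint ranges: [-3.14, 3.14], [-1.21, 2.06], [-1.07, 1.41], [-3.16, 2.05], [-2.99, -0.16], [-3.1, 3.1]. Speed limits (rad/s): [2.79, 2.79, 3.14, 3.14, 3.14, 3.14].

## Interface

Orientations are given as a unit quaternion [x, y, z, w].
In Python, from bench import arm, imaging, job_done gives the robot as it stands.
- The arm moves only by the shell command python3 -m crank 'ROWS' [OPENING]. ROWS is a JSON object of lists of equal length, an entry for each row: "delta_pos": the shift along the tool's x, y, z in m, a list of three; "twist": the turn about the tool's z in rad. In form: {"delta_pos": [[tx, ty, tz], ...], "twist": [twist, ...]}. A call has 1 to 8 rows; each row shifts and turns the commanded pose from where the row before left it, along the tool's axes as they then stand; what a row does not reach is not made up. A row lasts 1/12 s, in which the tool goes at most 41.7 mm and 7.16 degrees, less where a joint would pass 70% of its speed; a pose out of reach is approached as far as the arm can. A call is refused whole if a number of a shift passes 0.0417 or a number of a turn 0.125, either way. A call with a gripper value outside its range is refused whole. OPENING is the opening, from 0 (shut) to 1 (fully open), set as the call begins (- or left out, the last holds). The fingers move at their own pace and stop on an object; the grip force is fixed at half the most. Time passes only in rows, so rows that do not move let the fingers close. It gives the time, the measured TCP pose, the force and the opening at its end, in the units of the state.
- arm.read_state(): the state, without advancing time (a new reading comes with each control period).
- imaging.get_image(name): name is "side" or "top"; returns (picture, depth): 400x640x3 uint8, blue, green, red; 400x640 float32, mm along the optical axis (not along the pixel's ray), 0 where there is no reading.
- imaging.camera_model(name): a dict with "vfov" (degrees; the focal length in pixels is half the picture's height over the tangent of half this angle, whatever the lens; pixels are square), "cx", "cy" (the principal point, pixels), "T" (4x4, takes a point from camera to world coordinates). Camera axes: x right, y up, looking along -z (the intrinsics and any distortion apply to the point x, -y, -z); pixel columns grow to the right and rows downward; lengths in mm; the calibration is good to about 2 mm. A picture is of the moment at which its call begins. camera_model takes no time and is no camera call.
- job_done(): hands the job in, once; it reports no verdict.
The state is a dict: "clock": time; "joints": joint angles; "joint_vel": joint speeds; "joint_efforts": joint torques, N m; "position": TCP position; "ee_rot": TCP orientation; "contact_force": force on the tool from outside, world axes, zero at the start; "wrist_torque": the same for the moment, N m; "gripper_width": finger opening in mm.
Only numpy, scipy, OpenCV 4.12 (cv2) and the standard library are available. Lean on these libraries where they do the work, as an engineer would, in place of code of your own. Each camera call takes 0.05 s, during which the arm holds its last target.

## Task

Tidy up the painting table: stand both amber ink bottles in the wooden tray, stand both paint pots in the green tray, and lay the brush flat in the grey tray. Set the bottles and pots down upright, without dropping them or tipping them over, and leave the roll of yellow tape and the terracotta dish where they are.

Things in the scene. Friction and masses are not known exactly. Their poses are not given: they have to be found in the camera images.
- ink_black: small amber glass ink bottle with a white paper band and a black cap, standing upright: body 36 mm diameter and straight up to 38 mm height, then shoulder and a 22 mm wide cap, 60 mm tall in all, 50 to 100 g. Origin: centre of its underside, z up. It belongs in the wooden tray.
- ink_white: small amber glass ink bottle with a white paper band and a white cap, standing upright: body 36 mm diameter and straight up to 38 mm height, then shoulder and a 22 mm wide cap, 60 mm tall in all, 50 to 100 g. Origin: centre of its underside, z up. It belongs in the wooden tray.
- pot_red: squat white plastic paint pot with a red lid, standing upright: plain cylinder 44 mm diameter, 42 mm tall (lid included, same diameter), 55 to 115 g. Origin: centre of its underside, z up. It belongs in the green tray.
- pot_blue: squat white plastic paint pot with a blue lid, standing upright: plain cylinder 44 mm diameter, 42 mm tall (lid included, same diameter), 55 to 115 g. Origin: centre of its underside, z up. It belongs in the green tray.
- brush: short flat paint brush lying on the table, 110 mm long, 30 to 55 g: wooden handle 20 mm wide, copper ferrule and black bristles 34 mm wide, all 14 mm thick. Origin: on its underside, below the handle near the balance point; x along the brush to the bristles (handle -50 to +12 mm, ferrule to +34, bristles to +60), y across, z up. Belongs in the grey tray.
- wood_tray: brown wooden open tray fixed to the table, outside 140 x 180 x 25 mm high, walls and floor 5 mm thick (inside 130 x 170 mm, floor 5 mm above the table). Origin: centre of its underside, on the table; x along its short side, y along its long side, z up. It lies within 12 degrees of square to the table. For the ink bottles.
- green_tray: green painted open tray fixed to the table, outside 140 x 180 x 25 mm high, walls and floor 5 mm thick (inside 130 x 170 mm, floor 5 mm above the table). Origin: centre of its underside, on the table; x along its short side, y along its long side, z up. It lies within 12 degrees of square to the table. For the paint pots.
- grey_tray: grey plastic open tray fixed to the table, outside 140 x 180 x 25 mm high, walls and floor 5 mm thick (inside 130 x 170 mm, floor 5 mm above the table). Origin: centre of its underside, on the table; x along its short side, y along its long side, z up. It lies within 12 degrees of square to the table. For the brush.
- tape: roll of yellow tape lying flat, 76 mm outside and 52 mm inside diameter, 24 mm high, loose; stands among the things and is to be left alone. Origin: centre of its underside.
- dish: small red-brown terracotta dish, 72 mm across the rim, 35 mm high, loose; stands among the things and is to be left alone. Origin: centre of its underside.
Things that resemble listed ones, but are neither listed nor needed, are in the scene too. What is shaped like the pot_blue but turquoise is not meant.

How it is judged:
By the outcome, as a careful person would: the job done as asked, in the order asked, and still so for the second after the job is handed in, with the robot touching nothing.
It also fails if it takes over 120 s, if anything falls off the work surface, if the arm or the gripper's body presses on something with over 40 N, if the wrist force passes 120 N, or if a joint passes its speed limit or range.

## Working session

There is one attempt and no reset: what is moved stays moved. The work goes in short steps, Python scripts to look and compute and a shell command to move; the robot and the scene stay as the last step left them, time stands still between calls to the robot, and variables do not carry over. Pictures are saved under pics/ and viewed, and the job is handed in when it is done.

```bash
ls; mkdir -p pics; python3 - <<'E'
from bench import arm, imaging
import cv2, json
s=arm.read_state(); print({k:s[k] for k in('clock','position','ee_rot','gripper_width','contact_force')}, arm.nose_length)
for n in('top','side'):
    m=imaging.camera_model(n); print(n,m)
    p,d=imaging.get_image(n); cv2.imwrite(f'pics/{n}0.png',p); import numpy as np; np.save(f'{n}0_d.npy',d)
E
```

```text
pics
{'clock': 0.0, 'position': array([ 189.24533823, -595.20702592,  302.8065147 ]), 'ee_rot': array([ 5.90439384e-01,  8.07081217e-01,  6.17082855e-04, -9.29134776e-04]), 'gripper_width': 85.6576497903105, 'contact_force': array([-0.15598046, -0.02145979,  0.48590198])} 72.6
top {'vfov': 51.37190926487919, 'cx': 323.135711424952, 'cy': 199.67638239033127, 'T': array([[ 2.71158767e-02,  9.96200238e-01, -8.27636060e-02,
         4.51844892e+02],
       [-9.99630593e-01,  2.71756006e-02, -4.05010349e-04,
         4.30907128e+00],
       [ 1.84567929e-03,  8.27440148e-02,  9.96569125e-01,
         8.94776947e+02],
       [ 0.00000000e+00,  0.00000000e+00,  0.00000000e+00,
         1.00000000e+00]])}
side {'vfov': 55.03090491592155, 'cx': 320.89898202236094, 'cy': 198.3346727662482, 'T': array([[-8.39653146e-01,  3.29019572e-01, -4.32121182e-01,
         1.63263922e+02],
       [-5.42734960e-01, -5.38361828e-01,  6.44674573e-01,
         5.30323701e+02],
       [-2.05269974e-02,  7.75830306e-01,  6.30607626e-01,
         5.71650315e+02],
       [ 0.00000000e+00,  0.00000000e+00,  0.00000000e+00,
         1.00000000e+00]])}
```

View pics/top0.png

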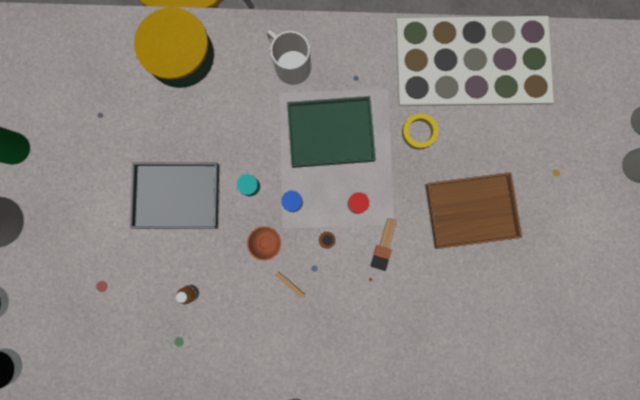

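View pics/side0.png

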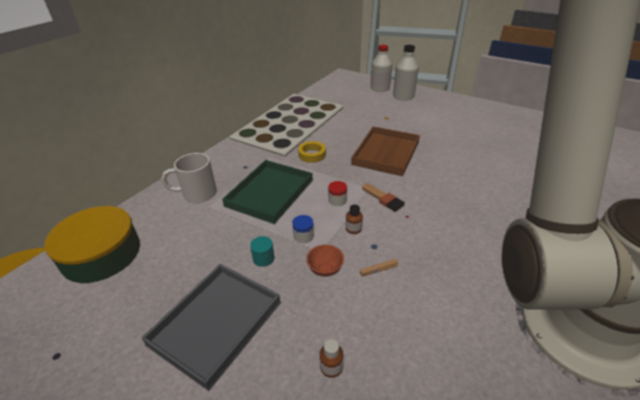

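The top view shows: ink_black (327,240), ink_white (186,295), pot_red (358,203), pot_blue (292,201), the turquoise lookalike (247,184), brush (384,245), a stick lookalike (290,285), dish (264,243), tape (420,131), grey tray (175,196), green tray (331,131) and wood tray (473,211).

```bash
cat > h.py <<'E'
import numpy as np, cv2
from bench import arm, imaging
def cam(n):
    m=imaging.camera_model(n); f=200/np.tan(np.radians(m['vfov']/2)); return m,f
def ray(n,u,v):
    m,f=cam(n); d=np.array([(u-m['cx'])/f,-(v-m['cy'])/f,-1.]); T=m['T']; return T[:3,3],T[:3,:3]@d
def onz(n,u,v,z):
    o,d=ray(n,u,v); return o+d*((z-o[2])/d[2])
def proj(n,P):
    m,f=cam(n); T=m['T']; c=T[:3,:3].T@(np.asarray(P)-T[:3,3]); return m['cx']+f*c[0]/-c[2], m['cy']+f*c[1]/c[2]
def dep(n,u,v,D):
    o,d=ray(n,u,v); return o+d*D
def two(pt,ps):
    o1,d1=ray('top',*pt);o2,d2=ray('side',*ps)
    A=np.c_[d1,-d2]; t=np.linalg.lstsq(A,o2-o1,rcond=None)[0]
    a=o1+d1*t[0];b=o2+d2*t[1]; return (a+b)/2,np.linalg.norm(a-b)
def blobs(p,lo,hi,amin=20):
    h=cv2.cvtColor(p,cv2.COLOR_BGR2HSV); m=cv2.inRange(h,lo,hi)
    n,l,st,c=cv2.connectedComponentsWithStats(m)
    return m,[(c[i].round(1),st[i].tolist()) for i in range(1,n) if st[i][4]>=amin]
def snap(n,name):
    p,d=imaging.get_image(n); cv2.imwrite(f'pics/{name}.png',p); np.save(f'{name}_d.npy',d); return p,d
E
python3 - <<'E'
from h import *
np.set_printoptions(precision=1,suppress=True)
p=cv2.imread('pics/top0.png'); d=np.load('top0_d.npy'); ps=cv2.imread('pics/side0.png')
# distortion/plane check: depth heights across the table
for u,v in [(60,250),(320,320),(600,300),(230,100),(500,140),(100,380)]: print('tab',u,v,dep('top',u,v,d[v,u]))
for nm,lo,hi in [('red',(0,180,90),(5,255,255)),('blue',(105,150,90),(125,255,255)),('turq',(85,150,80),(97,255,255)),('yel',(20,180,90),(32,255,255)),('green',(60,60,20),(85,255,110)),('brown',(5,90,40),(15,255,255))]:
    for n,im in(('top',p),('side',ps)):
        for b in blobs(im,lo,hi)[1]: print(nm,n,b)
c=np.vstack([np.hstack([cv2.resize(p[v-35:v+35,u-35:u+35],(260,260),interpolation=cv2.INTER_CUBIC) for u,v in r]) for r in([(327,240),(186,295),(384,245)],[(358,203),(292,201),(247,184)])])
cv2.imwrite('pics/crop0.png',c)
E
```

```text
tab 60 250 [403.1 563.2   0.3]
tab 320 320 [271.    4.4  -2.6]
tab 600 300 [ 328.4 -590.    -3.5]
tab 230 100 [740.2 215.3   1.7]
tab 500 140 [ 667.3 -377.9    1.2]
tab 100 380 [136.8 459.   -0.2]
red top (array([358.3, 202.4]), [349, 194, 19, 18, 268])
red side (array([382.9,  47.3]), [380, 46, 7, 4, 25])
red side (array([337.4, 187.5]), [330, 182, 16, 12, 159])
blue top (array([291.4, 200.7]), [282, 191, 20, 20, 301])
blue side (array([302.1, 222.8]), [293, 216, 19, 15, 231])
turq top (array([247.3, 184.4]), [238, 175, 20, 20, 312])
turq side (array([260.9, 244.6]), [251, 237, 21, 16, 255])
yel top (array([171.6,  38.7]), [135, 0, 83, 79, 4464])
yel top (array([420.1, 130.5]), [404, 114, 33, 34, 353])
yel side (array([311.5, 151. ]), [299, 142, 26, 19, 329])
yel side (array([ 77.8, 237.6]), [0, 206, 131, 71, 3949])
green top (array([192.2,  74.5]), [158, 48, 54, 39, 440])
green top (array([330.5, 132. ]), [288, 97, 86, 70, 5098])
green top (array([ 12.4, 146.8]), [0, 128, 29, 36, 831])
green side (array([267.9, 191.2]), [224, 161, 87, 61, 2613])
green side (array([ 81.6, 272.4]), [
[... 213 characters left out ...]
rray([326.3, 239.8]), [319, 232, 16, 16, 120])
brown top (array([289.6, 284.5]), [277, 273, 26, 24, 97])
brown top (array([187.9, 293.8]), [178, 287, 16, 17, 115])
brown side (array([528.1,  35.5]), [500, 25, 56, 23, 879])
brown side (array([635.1,  50.7]), [630, 41, 10, 19, 157])
brown side (array([385.5, 150.4]), [352, 127, 67, 49, 2181])
brown side (array([379. , 194.1]), [363, 183, 33, 23, 290])
brown side (array([353.9, 218. ]), [347, 213, 15, 11, 125])
brown side (array([352.9, 231.7]), [347, 230, 13, 4, 23])
brown side (array([324.8, 259.5]), [307, 245, 37, 31, 904])
brown side (array([379.3, 266.9]), [361, 259, 37, 17, 240])
brown side (array([331. , 358.7]), [320, 348, 23, 19, 249])
```

View pics/crop0.png

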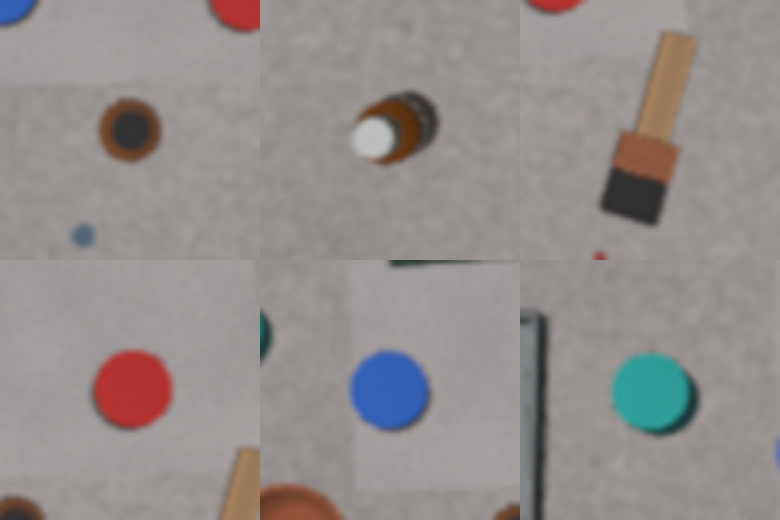

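The enlarged crop settles the candidates. Blue pot: (292,201) has a truly blue lid, (247,184) is turquoise and not meant. Brush: (384,245) has ferrule and bristles, (290,285) is a bare stick. Only one black-capped and one white-capped bottle exist. Now positions.

```bash
python3 - <<'E'
from h import *
np.set_printoptions(precision=1,suppress=True)
p=cv2.imread('pics/top0.png'); ps=cv2.imread('pics/side0.png'); d=np.load('top0_d.npy')
hs=cv2.cvtColor(p,cv2.COLOR_BGR2HSV)
for nm,t,s in [('red',(358.3,202.4),(337.4,186.5)),('blue',(291.4,200.7),(302.1,221)),('turq',(247.3,184.4),(260.9,242.5))]:
    print(nm,onz('top',*t,42),onz('side',*s,42),'2view',two(t,s))
# caps
def near(lo,hi,u,v,r=16,im=p):
    m=cv2.inRange(cv2.cvtColor(im,cv2.COLOR_BGR2HSV),lo,hi); w=np.zeros_like(m); cv2.circle(w,(u,v),r,255,-1); m&=w
    c=max(cv2.findContours(m,0,2)[0],key=cv2.contourArea); M=cv2.moments(c); return (M['m10']/M['m00'],M['m01']/M['m00']),M['m00'],c
b=near((0,0,0),(180,120,75),327,240,9); w=near((0,0,140),(180,60,255),182,297,9)
bs=near((0,0,0),(180,120,75),354,210,8,ps); ws=near((0,0,140),(180,60,255),331,347,10,ps)
for nm,t,s in(('black',b,bs),('white',w,ws)): print(nm,t[0],t[1],onz('top',*t[0],60),s[0],onz('side',*s[0],56),two(t[0],s[0]))
for nm,u,v in(('tape',420,130.8),('dish',263.6,243)): print(nm,onz('top',u,v,24 if nm=='tape' else 35))
# brush
br=cv2.inRange(hs,(3,80,50),(20,255,255)); W=np.zeros_like(br); cv2.rectangle(W,(366,212),(402,274),255,-1)
dark=cv2.inRange(hs,(0,0,0),(180,255,75))
m=(br|dark)&W; m=cv2.morphologyEx(m,cv2.MORPH_CLOSE,np.ones((3,3)))
c=max(cv2.findContours(m,0,2)[0],key=cv2.contourArea)
P=np.array([onz('top',*q[0],14)[:2] for q in c],np.float32); r=cv2.minAreaRect(P); print('brush rect',r, cv2.boxPoints(r))
h=cv2.inRange(hs,(10,60,90),(22,255,255))&W; c=max(cv2.findContours(h,0,2)[0],key=cv2.contourArea)
P=np.array([onz('top',*q[0],14)[:2] for q in c],np.float32); r=cv2.minAreaRect(P); print('handle',r)
# trays
def tray(nm,mask):
    mask=cv2.morphologyEx(mask,cv2.MORPH_CLOSE,np.ones((5,5)))
    c=max(cv2.findContours(mask,0,2)[0],key=cv2.contourArea)
    P=np.array([onz('top',*q[0],25)[:2] for q in c],np.float32); r=cv2.minAreaRect(P); print(nm,r)
def win(m,u0,v0,u1,v1):
    W=np.zeros_like(m);cv2.rectangle(W,(u0,v0),(u1,v1),255,-1);return m&W
tray('green',win(cv2.inRange(hs,(50,50,0),(95,255,120)),275,85,385,185))
tray('wood',win(cv2.inRange(hs,(3,90,30),(18,255,255)),415,165,530,255))
tray('grey',win(cv2.inRange(hs,(85,15,0),(125,255,255))|cv2.inRange(hs,(0,0,0),(180,255,95)),122,155,226,238))
E
```

```text
red [519.  -67.8  42. ] [517.3 -66.5  42. ] 2view (array([518.8, -68.1,  40.4]), np.float64(0.7977858544950224))
blue [518.8  69.9  42. ] [519.1  70.5  42. ] 2view (array([519.1,  70.1,  41.6]), np.float64(0.6653139982036987))
turq [550.  161.9  42. ] [551.6 162.3  42. ] 2view (array([550.6, 162.3,  42.5]), np.float64(1.5106216453379755))
black (326.76767676767673, 239.58333333333334) 66.0 [441.4  -4.8  60. ] (354.2767676767677, 210.14949494949494) [437.5  -0.3  56. ] (array([440.7,  -5.2,  51. ]), np.float64(1.236680373082649))
white (179.39557399723373, 297.7773167358229) 120.5 [319.1 283.1  60. ] (330.8666666666667, 344.97575757575754) [321.5 278.4  56. ] (array([319.5, 282. ,  63.1]), np.float64(0.3430857420238555))
tape [ 677.1 -197.7   24. ]
dish [430.5 124.6  35. ]
brush rect ((435.6824645996094, -128.42245483398438), (33.13654708862305, 106.69410705566406), 72.474853515625) [[ 379.8 -128.2]
 [ 481.6 -160.3]
 [ 491.5 -128.7]
 [ 389.8  -96.6]]
handle ((457.4771728515625, -133.40670776367188), (19.989707946777344, 63.388999938964844), 74.48702239990234)
green ((670.8190307617188, -7.337715148925781), (138.3904571533203, 175.4540557861328), 5.925573348999023)
wood ((510.8687744140625, -310.1383056640625), (137.1810760498047, 181.49395751953125), 9.002657890319824)
grey ((524.0972900390625, 315.24481201171875), (134.94070434570312, 181.12742614746094), 1.3564739227294922)
```

```bash
cat >> h.py <<'E'
from scipy.spatial.transform import Rotation as R
def go(x,y,z,ang=90.):
    s=arm.read_state(); r=R.from_quat(s['ee_rot']); X=r.as_matrix()
    a=np.degrees(np.arctan2(X[1,0],X[0,0])); tw=np.radians((a-ang+90)%180-90)
    d=X.T@(np.array([x,y,z])-s['position'])/1000
    print('t',round(s['clock'],2),'pos',s['position'].round(1),'jaw',a.round(1),'twist',round(tw,3),'tool delta m',d.round(4),'F',s['contact_force'].round(1),'w',round(s['gripper_width'],1), 'tiltz',X[:,2].round(3))
E
python3 - <<'E'
from h import *
np.set_printoptions(precision=1,suppress=True)
p=cv2.imread('pics/top0.png'); g=cv2.cvtColor(p,cv2.COLOR_BGR2HSV)
m=cv2.inRange(g,(0,0,165),(180,60,255)); W=np.zeros_like(m); cv2.circle(W,(181,297),10,255,-1); m&=W
c=max(cv2.findContours(m,0,2)[0],key=cv2.contourArea); print(cv2.minEnclosingCircle(c)); M=cv2.moments(c);q=(M['m10']/M['m00'],M['m01']/M['m00']);print(q,M['m00'],onz('top',*q,60))
# depth check
for n,u,v in(('black',327,240),('white',181,297)): d=np.load('top0_d.npy'); print(n,dep('top',u,v,d[v,u]))
# predicted underside centre in the side view
go(441,-5,200)
E
```

```text
((180.5, 296.9285583496094), 4.95397424697876)
(180.5, 296.8661616161616) 66.0 [321. 281.  60.]
black [440.6  -5.3  60.1]
white [320.6 280.3  59.1]
t 0.1 pos [ 189.2 -595.3  303. ] jaw 107.6 twist 0.308 tool delta m [0.5 0.4 0.1] F [ 0.3  1.3 -0.1] w 85.3 tiltz [-0.  0. -1.]
```

```bash
python3 -m crank '{"delta_pos":[[0,0,0],[0,0,0],[0,0,0]],"twist":[0.105,0.105,0.1]}' 1; python3 - <<'E'
from h import *
go(441,-5,200)
E
```

```text
clock: 0.35
position: [189.3, -595.4, 303.2]
ee_rot: [0.71, 0.704, 0.0, -0.001]
contact_force: [-0.1, 0.5, -0.6]
gripper_width: 85.8
t 0.35 pos [ 189.3 -595.4  303.2] jaw 89.6 twist -0.007 tool delta m [0.5921 0.2474 0.1039] F [-0.1  0.5 -0.6] w 85.8 tiltz [-0.     0.001 -1.   ]
```

```bash
python3 -m crank '{"delta_pos":[[0.037,0.0155,0.0065],[0.037,0.0155,0.0065],[0.037,0.0155,0.0065],[0.037,0.0155,0.0065],[0.037,0.0155,0.0065],[0.037,0.0155,0.0065],[0.037,0.0155,0.0065],[0.037,0.0155,0.0065]],"twist":[0,0,0,0,0,0,0,0]}' 1; python3 -m crank '{"delta_pos":[[0.037,0.0155,0.0065],[0.037,0.0155,0.0065],[0.037,0.0155,0.0065],[0.037,0.0155,0.0065],[0.037,0.0155,0.0065],[0.037,0.0155,0.0065],[0.037,0.0155,0.0065],[0,0,0]],"twist":[0,0,0,0,0,0,0,0]}';  python3 - <<'E'
from h import *
go(441,-5,85)
E
```

```text
clock: 1.02
position: [314.0, -298.0, 251.5]
ee_rot: [0.708, 0.706, 0.0, -0.0]
contact_force: [1.4, 0.2, -0.9]
gripper_width: 85.4
clock: 1.68
position: [425.5, -36.4, 205.7]
ee_rot: [0.705, 0.709, 0.0, 0.0]
contact_force: [-0.4, 0.7, 0.4]
gripper_width: 85.7
t 1.68 pos [425.5 -36.4 205.7] jaw 90.3 twist 0.005 tool delta m [0.0313 0.0156 0.1208] F [-0.4  0.7  0.4] w 85.7 tiltz [ 0.001  0.    -1.   ]
```

```bash
python3 -m crank '{"delta_pos":[[0.0313,0.0156,0],[0,0,0.03],[0,0,0.03],[0,0,0.03],[0,0,0.02],[0,0,0.017],[0,0,0],[0,0,0]],"twist":[0,0,0,0,0,0,0,0]}' 1;  python3 - <<'E'
from h import *
go(441,-5,78)
p,d=snap('side','s1'); cv2.imwrite('pics/s1.png',cv2.resize(p[100:300,220:500],(784,560)))
E
```

```text
clock: 2.35
position: [438.4, -10.2, 78.9]
ee_rot: [0.708, 0.706, -0.001, -0.001]
contact_force: [-0.4, 0.7, 0.2]
gripper_width: 85.6
t 2.35 pos [438.4 -10.2  78.9] jaw 89.9 twist -0.002 tool delta m [0.0052 0.0026 0.0009] F [-0.4  0.7  0.2] w 85.6 tiltz [-0.002 -0.001 -1.   ]
```

View pics/s1.png

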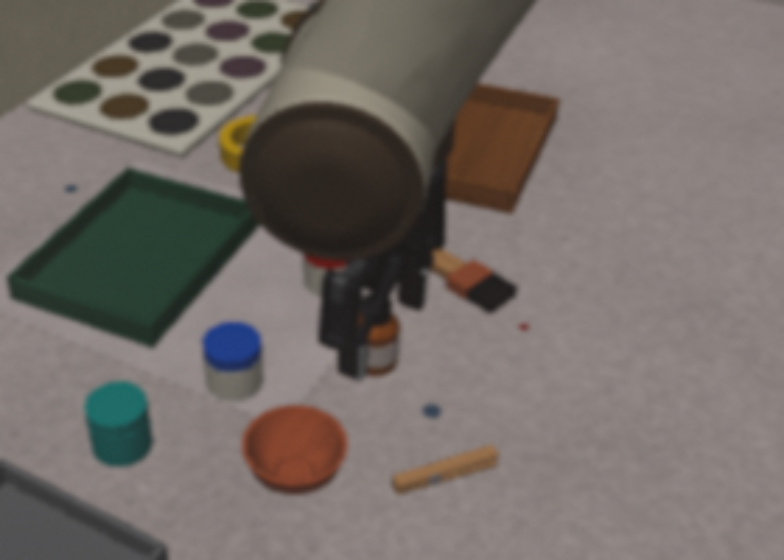

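The jaws straddle the black-capped bottle (crop ~(375,340)). I'll correct the last 5 mm and close.

```bash
python3 -m crank '{"delta_pos":[[0.0052,0.0026,0],[0,0,0]],"twist":[0,0]}' 1; python3 -m crank '{"delta_pos":[[0,0,0],[0,0,0],[0,0,0],[0,0,0],[0,0,0],[0,0,0],[0,0,0],[0,0,0]],"twist":[0,0,0,0,0,0,0,0]}' 0;  python3 - <<'E'
from h import *
go(517,-351,190)
E
```

```text
clock: 2.57
position: [442.9, -3.9, 80.8]
ee_rot: [0.708, 0.707, 0.002, 0.001]
contact_force: [0.4, 0.8, -0.1]
gripper_width: 85.3
clock: 3.23
position: [441.4, -4.7, 80.0]
ee_rot: [0.708, 0.706, 0.0, 0.0]
contact_force: [-1.0, 0.2, 5.7]
gripper_width: 34.3
t 3.23 pos [441.4  -4.7  80. ] jaw 89.9 twist -0.002 tool delta m [-0.3462  0.0763 -0.11  ] F [-1.   0.2  5.7] w 34.3 tiltz [ 0. -0. -1.]
```

```bash
python3 -m crank '{"delta_pos":[[0,0,-0.01],[0,0,-0.02],[0,0,-0.03],[0,0,-0.03],[0,0,-0.02],[0,0,0],[0,0,0]],"twist":[0,0,0,0,0,0,0]}';  python3 - <<'E'
from h import *
go(517,-351,190)
p,d=snap('side','s2'); cv2.imwrite('pics/s2.png',cv2.resize(p[60:260,220:500],(784,560)))
E
```

```text
clock: 3.82
position: [441.5, -4.6, 190.3]
ee_rot: [0.708, 0.706, 0.001, 0.0]
contact_force: [0.5, 0.2, -0.1]
gripper_width: 34.7
t 3.82 pos [441.5  -4.6 190.3] jaw 89.9 twist -0.003 tool delta m [-3.462e-01  7.640e-02  1.000e-04] F [ 0.5  0.2 -0.1] w 34.7 tiltz [ 0.003  0.001 -1.   ]
```

View pics/s2.png

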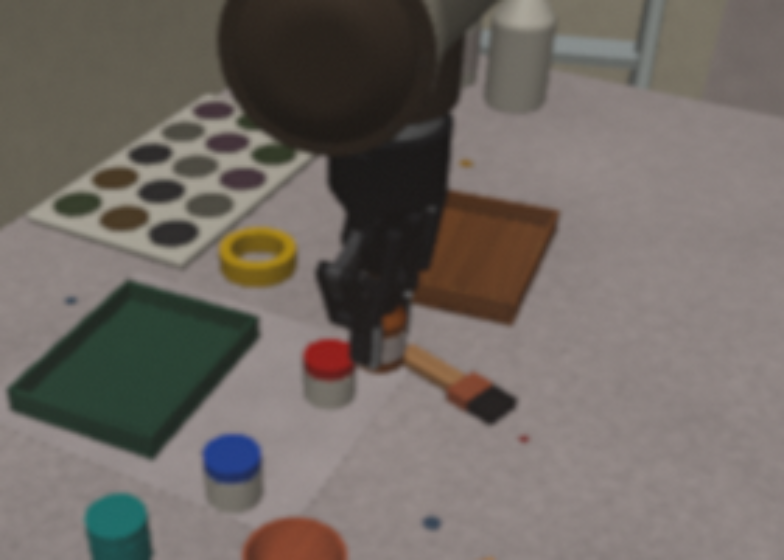

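The bottle is held upright between the pads at crop (385,340). Next, carry it to the wooden tray.

```bash
python3 -m crank '{"delta_pos":[[-0.015,0.003,0],[-0.025,0.006,0],[-0.03,0.0065,0],[-0.03,0.0065,0],[-0.03,0.0065,0],[-0.03,0.0065,0],[-0.03,0.0065,0],[-0.03,0.0065,0]],"twist":[0,0,0,0,0,0,0,0]}'; python3 -m crank '{"delta_pos":[[-0.03,0.0065,0],[-0.03,0.0065,0],[-0.03,0.0065,0],[-0.02,0.005,0],[-0.012,0.003,0],[0,0,0],[0,0,0]],"twist":[0,0,0,0,0,0,0]}'; python3 - <<'E'
from h import *
go(517,-351,190)
E
```

```text
clock: 4.53
position: [488.1, -226.1, 187.2]
ee_rot: [0.708, 0.706, -0.001, -0.002]
contact_force: [0.5, 0.1, 0.4]
gripper_width: 34.2
clock: 5.12
position: [515.3, -346.6, 187.5]
ee_rot: [0.708, 0.706, -0.001, -0.002]
contact_force: [-0.9, 0.8, -0.7]
gripper_width: 34.7
t 5.12 pos [ 515.3 -346.6  187.5] jaw 89.8 twist -0.003 tool delta m [-0.0044  0.0017 -0.0025] F [-0.9  0.8 -0.7] w 34.7 tiltz [-0.003  0.002 -1.   ]
```

```bash
python3 -m crank '{"delta_pos":[[-0.004,0.0015,0.01],[0,0,0.02],[0,0,0.025],[0,0,0.02],[0,0,0.012],[0,0,0.006],[0,0,0.003],[0,0,0]],"twist":[0,0,0,0,0,0,0,0]}'; python3 -m crank '{"delta_pos":[[0,0,0],[0,0,0]],"twist":[0,0]}'; python3 - <<'E'
from h import *
go(517,-351,86)
p,d=snap('side','s3'); cv2.imwrite('pics/s3.png',cv2.resize(p[60:260,280:560],(784,560)))
E
```

```text
clock: 5.78
position: [517.8, -350.5, 93.3]
ee_rot: [0.708, 0.707, -0.0, -0.0]
contact_force: [0.9, 0.0, -0.7]
gripper_width: 34.7
clock: 5.95
position: [518.3, -351.0, 94.7]
ee_rot: [0.708, 0.706, 0.0, 0.001]
contact_force: [0.1, -1.2, -1.3]
gripper_width: 34.5
t 5.95 pos [ 518.3 -351.    94.7] jaw 89.9 twist -0.002 tool delta m [ 0.     -0.0013  0.0087] F [ 0.1 -1.2 -1.3] w 34.5 tiltz [ 0.002 -0.001 -1.   ]
```

View pics/s3.png

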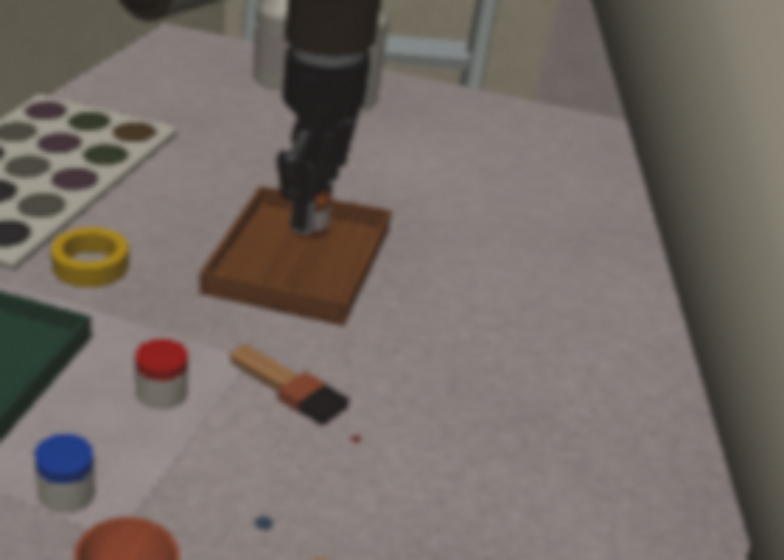

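The bottle hangs just above the tray floor, inside the walls (crop (312,225)). Lowering it in small steps.

```bash
python3 -m crank '{"delta_pos":[[0,0,0.003],[0,0,0.002],[0,0,0.001],[0,0,0]],"twist":[0,0,0,0]}'; python3 -m crank '{"delta_pos":[[0,0,0.0015],[0,0,0]],"twist":[0,0]}'
```

```text
clock: 6.33
position: [517.4, -350.8, 87.1]
ee_rot: [0.708, 0.706, -0.0, -0.0]
contact_force: [-0.3, -0.3, -0.9]
gripper_width: 34.4
clock: 6.5
position: [517.5, -350.8, 85.6]
ee_rot: [0.708, 0.706, -0.0, -0.0]
contact_force: [-0.8, -0.0, -1.3]
gripper_width: 34.5
```

```bash
python3 -m crank '{"delta_pos":[[0,0,0.001],[0,0,0],[0,0,0]],"twist":[0,0,0]}'; python3 -m crank '{"delta_pos":[[0,0,0.001],[0,0,0],[0,0,0]],"twist":[0,0,0]}'
```

```text
clock: 6.75
position: [517.7, -350.9, 85.1]
ee_rot: [0.708, 0.706, 0.0, 0.0]
contact_force: [0.2, 0.0, 0.8]
gripper_width: 34.1
clock: 7.0
position: [517.7, -350.9, 85.0]
ee_rot: [0.708, 0.706, -0.0, 0.0]
contact_force: [-1.7, 0.6, 5.1]
gripper_width: 34.2
```

Contact felt (5 N). Release and raise.

```bash
python3 -m crank '{"delta_pos":[[0,0,0],[0,0,0],[0,0,0],[0,0,0],[0,0,0],[0,0,0]],"twist":[0,0,0,0,0,0]}' 0.7; python3 -m crank '{"delta_pos":[[0,0,-0.01],[0,0,-0.02],[0,0,-0.03],[0,0,-0.03],[0,0,-0.02],[0,0,0]],"twist":[0,0,0,0,0,0]}' ; python3 - <<'E'
from h import *
go(321,280.5,195)
p,d=snap('side','s4'); cv2.imwrite('pics/s4.png',cv2.resize(p[60:260,280:560],(784,560)))
E
```

```text
clock: 7.5
position: [517.6, -350.8, 83.7]
ee_rot: [0.708, 0.706, -0.0, -0.0]
contact_force: [-0.0, 0.1, -0.0]
gripper_width: 59.9
clock: 8.0
position: [519.9, -352.0, 200.6]
ee_rot: [0.707, 0.707, 0.002, 0.006]
contact_force: [0.6, -0.0, 1.1]
gripper_width: 60.1
t 8.0 pos [ 519.9 -352.   200.6] jaw 89.9 twist -0.001 tool delta m [ 6.324e-01 -1.995e-01  1.000e-04] F [ 0.6 -0.   1.1] w 60.1 tiltz [ 0.01  -0.005 -1.   ]
```

View pics/s4.png

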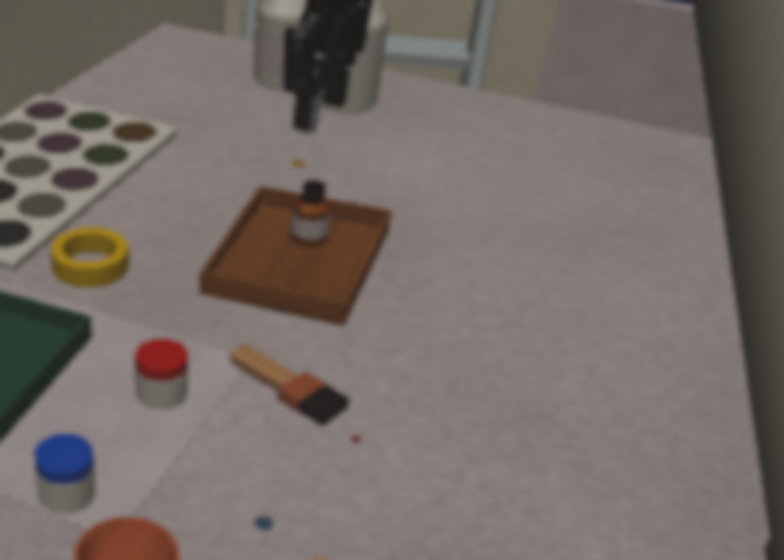

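The black bottle stands upright in the tray (crop (312,215)). Next, the white bottle.

```bash
python3 -m crank '{"delta_pos":[[0.03,-0.009,0],[0.038,-0.012,0],[0.038,-0.012,0],[0.038,-0.012,0],[0.038,-0.012,0],[0.038,-0.012,0],[0.038,-0.012,0],[0.038,-0.012,0]],"twist":[0,0,0,0,0,0,0,0]}' 1; python3 -m crank '{"delta_pos":[[0.038,-0.012,0],[0.038,-0.012,0],[0.038,-0.012,0],[0.038,-0.012,0],[0.038,-0.012,0],[0.038,-0.012,0],[0.038,-0.012,0],[0.03,-0.01,0]],"twist":[0,0,0,0,0,0,0,0]}'; python3 -m crank '{"delta_pos":[[0,0,0],[0,0,0]],"twist":[0,0]}'; python3 - <<'E'
from h import *
go(321,280.5,80)
E
```

```text
clock: 8.72
position: [423.8, -53.3, 193.4]
ee_rot: [0.708, 0.706, -0.001, -0.0]
contact_force: [0.8, 1.3, 0.5]
gripper_width: 85.5
clock: 9.38
position: [330.6, 243.6, 193.8]
ee_rot: [0.707, 0.707, -0.0, 0.0]
contact_force: [1.3, 1.2, 1.0]
gripper_width: 85.4
clock: 9.55
position: [331.0, 242.6, 193.4]
ee_rot: [0.707, 0.707, -0.001, 0.0]
contact_force: [-1.2, -0.4, -0.1]
gripper_width: 85.2
t 9.55 pos [331.  242.6 193.4] jaw 90.1 twist 0.001 tool delta m [ 0.038  -0.0099  0.1134] F [-1.2 -0.4 -0.1] w 85.2 tiltz [-0.001 -0.001 -1.   ]
```

```bash
python3 -m crank '{"delta_pos":[[0.02,-0.005,0],[0.018,-0.005,0],[0,0,0.03],[0,0,0.02],[0,0,0],[0,0,0]],"twist":[0,0,0,0,0,0]}'; python3 - <<'E'
from h import *
go(321,280.5,80)
E
```

```text
clock: 10.05
position: [322.0, 278.1, 143.2]
ee_rot: [0.708, 0.706, -0.002, 0.001]
contact_force: [0.7, -0.0, 0.1]
gripper_width: 85.2
t 10.05 pos [322.  278.1 143.2] jaw 89.8 twist -0.003 tool delta m [ 0.0027 -0.0009  0.0632] F [ 0.7 -0.   0.1] w 85.2 tiltz [-0.002 -0.004 -1.   ]
```

```bash
python3 -m crank '{"delta_pos":[[0.0025,-0.001,0.01],[0,0,0.022],[0,0,0.018],[0,0,0.009],[0,0,0.003],[0,0,0],[0,0,0]],"twist":[0,0,0,0,0,0,0]}'; python3 - <<'E'
from h import *
go(321,280.5,80)
E
python3 -m crank '{"delta_pos":[[0,0,0],[0,0,0],[0,0,0],[0,0,0],[0,0,0],[0,0,0],[0,0,0],[0,0,0]],"twist":[0,0,0,0,0,0,0,0]}' 0;  python3 - <<'E'
from h import *
go(321,280.5,80)
p,d=snap('side','s5'); cv2.imwrite('pics/s5.png',cv2.resize(p[200:400,180:460],(784,560)))
E
```

```text
clock: 10.63
position: [321.6, 282.5, 82.9]
ee_rot: [0.708, 0.706, 0.001, -0.0]
contact_force: [0.5, 0.0, -1.2]
gripper_width: 85.4
t 10.63 pos [321.6 282.5  82.9] jaw 89.9 twist -0.002 tool delta m [-0.002  -0.0006  0.0029] F [ 0.5  0.  -1.2] w 85.4 tiltz [ 0.001  0.002 -1.   ]
clock: 11.3
position: [321.0, 282.2, 82.6]
ee_rot: [0.708, 0.707, 0.0, 0.0]
contact_force: [-0.8, -0.6, 6.7]
gripper_width: 34.2
t 11.3 pos [321.  282.2  82.6] jaw 89.9 twist -0.002 tool delta m [-0.0017 -0.      0.0026] F [-0.8 -0.6  6.7] w 34.2 tiltz [ 0.  0. -1.]
```

View pics/s5.png

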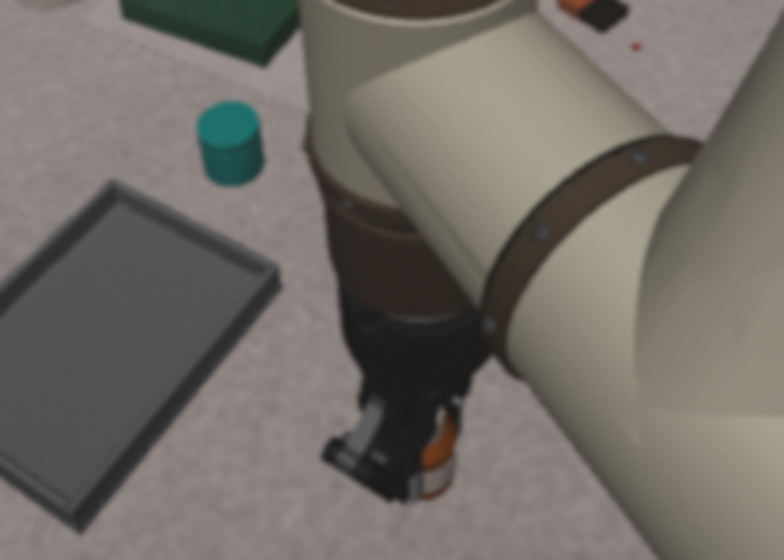

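The white-capped bottle is gripped (crop (437,460), width 34). Lift and carry.

```bash
python3 -m crank '{"delta_pos":[[0,0,-0.01],[0,0,-0.02],[0,0,-0.03],[0,0,-0.03],[0,0,-0.02],[0,0,0],[-0.015,0.005,0],[-0.025,0.0085,0]],"twist":[0,0,0,0,0,0,0,0]}'; python3 -m crank '{"delta_pos":[[-0.03,0.01,0],[-0.03,0.01,0],[-0.03,0.01,0],[-0.03,0.01,0],[-0.03,0.01,0],[-0.03,0.01,0],[-0.03,0.01,0],[-0.03,0.01,0]],"twist":[0,0,0,0,0,0,0,0]}';  python3 -m crank '{"delta_pos":[[-0.03,0.01,0],[-0.03,0.01,0],[-0.03,0.01,0],[-0.03,0.01,0],[-0.03,0.01,0],[-0.03,0.01,0],[-0.02,0.007,0],[-0.01,0.003,0]],"twist":[0,0,0,0,0,0,0,0]}';  python3 - <<'E'
from h import *
go(504,-268,192)
E
```

```text
clock: 12.02
position: [334.4, 243.0, 192.1]
ee_rot: [0.707, 0.707, 0.001, -0.0]
contact_force: [-0.1, -0.7, -0.7]
gripper_width: 34.2
clock: 12.68
position: [413.6, 0.3, 191.3]
ee_rot: [0.708, 0.706, -0.0, -0.0]
contact_force: [0.5, 1.6, -0.5]
gripper_width: 33.5
clock: 13.35
position: [483.7, -210.5, 190.8]
ee_rot: [0.709, 0.705, -0.0, -0.0]
contact_force: [-0.1, 1.1, -0.4]
gripper_width: 34.0
t 13.35 pos [ 483.7 -210.5  190.8] jaw 89.7 twist -0.005 tool delta m [-0.0574  0.0206 -0.0013] F [-0.1  1.1 -0.4] w 34.0 tiltz [-0.001  0.    -1.   ]
```

```bash
python3 -m crank '{"delta_pos":[[-0.02,0.008,0],[-0.02,0.008,0],[-0.014,0.004,0],[-0.003,0,0],[0,0,0],[0,0,0]],"twist":[0,0,0,0,0,0]}';python3 - <<'E'
from h import *
go(504,-268,92)
E
```

```text
clock: 13.85
position: [502.6, -264.7, 191.4]
ee_rot: [0.708, 0.706, -0.0, -0.001]
contact_force: [0.3, 1.1, -1.4]
gripper_width: 34.1
t 13.85 pos [ 502.6 -264.7  191.4] jaw 89.9 twist -0.002 tool delta m [-0.0034  0.0015  0.0994] F [ 0.3  1.1 -1.4] w 34.1 tiltz [-0.001  0.001 -1.   ]
```

```bash
python3 -m crank '{"delta_pos":[[-0.003,0.0015,0.01],[0,0,0.02],[0,0,0.025],[0,0,0.02],[0,0,0.013],[0,0,0.007],[0,0,0],[0,0,0]],"twist":[0,0,0,0,0,0,0,0]}'; python3 -m crank '{"delta_pos":[[0,0,0.001],[0,0,0],[0,0,0]],"twist":[0,0,0]}'; python3 -m crank '{"delta_pos":[[0,0,0.002],[0,0,0],[0,0,0]],"twist":[0,0,0]}'; python3 - <<'E'
from h import *
go(504,-268,88)
E
```

```text
clock: 14.52
position: [505.0, -268.0, 96.9]
ee_rot: [0.708, 0.707, -0.0, -0.0]
contact_force: [-0.9, -0.6, 0.1]
gripper_width: 34.4
clock: 14.77
position: [505.2, -268.3, 96.8]
ee_rot: [0.708, 0.706, 0.0, 0.001]
contact_force: [-0.1, 0.3, -0.6]
gripper_width: 34.2
clock: 15.02
position: [504.7, -268.3, 94.0]
ee_rot: [0.708, 0.706, 0.0, 0.0]
contact_force: [0.4, 0.4, 0.7]
gripper_width: 33.9
t 15.02 pos [ 504.7 -268.3   94. ] jaw 89.9 twist -0.002 tool delta m [ 0.0003 -0.0007  0.006 ] F [0.4 0.4 0.7] w 33.9 tiltz [ 0. -0. -1.]
```

```bash
python3 -m crank '{"delta_pos":[[0,0,0.003],[0,0,0.001],[0,0,0]],"twist":[0,0,0]}'; python3 -m crank '{"delta_pos":[[0,0,0.001],[0,0,0],[0,0,0]],"twist":[0,0,0]}'; python3 -m crank '{"delta_pos":[[0,0,0.001],[0,0,0],[0,0,0]],"twist":[0,0,0]}'
```

```text
clock: 15.27
position: [504.5, -268.3, 89.5]
ee_rot: [0.708, 0.706, -0.0, -0.0]
contact_force: [0.4, -0.3, -0.4]
gripper_width: 34.2
clock: 15.52
position: [504.8, -268.3, 88.8]
ee_rot: [0.708, 0.706, -0.0, -0.0]
contact_force: [0.1, 0.1, -1.3]
gripper_width: 34.3
clock: 15.77
position: [504.8, -268.3, 87.9]
ee_rot: [0.708, 0.706, -0.0, -0.0]
contact_force: [-0.3, -0.1, -0.1]
gripper_width: 34.0
```

```bash
python3 -m crank '{"delta_pos":[[0,0,0.001],[0,0,0],[0,0,0]],"twist":[0,0,0]}'
```

```text
clock: 16.02
position: [504.9, -268.3, 87.7]
ee_rot: [0.708, 0.706, 0.0, 0.0]
contact_force: [-1.7, 0.6, 6.1]
gripper_width: 34.1
```

```bash
python3 -m crank '{"delta_pos":[[0,0,0],[0,0,0],[0,0,0],[0,0,0],[0,0,0],[0,0,0]],"twist":[0,0,0,0,0,0]}' 0.7; python3 -m crank '{"delta_pos":[[0,0,-0.01],[0,0,-0.02],[0,0,-0.03],[0,0,-0.025],[0,0,-0.01],[0,0,0],[0,0,0]],"twist":[0,0,0,0,0,0,0]}' ; python3 -m crank '{"delta_pos":[[0.03,0.002,0],[0.035,0.002,0],[0.035,0.002,0],[0.035,0.002,0],[0.035,0.002,0],[0.02,0.002,0],[0,0,0],[0,0,0]],"twist":[0,0,0,0,0,0,0,0]}' 1; python3 - <<'E'
from h import *
go(519,-68,78)
p,d=snap('side','s6'); cv2.imwrite('pics/s6.png',cv2.resize(p[60:260,280:560],(784,560)))
E
```

```text
clock: 16.52
position: [504.8, -268.3, 86.7]
ee_rot: [0.708, 0.706, -0.0, -0.0]
contact_force: [-0.3, -0.8, 0.6]
gripper_width: 59.4
clock: 17.1
position: [504.5, -268.1, 182.2]
ee_rot: [0.708, 0.706, 0.0, 0.0]
contact_force: [-0.4, -1.1, -0.6]
gripper_width: 59.7
clock: 17.77
position: [516.5, -77.4, 180.4]
ee_rot: [0.707, 0.707, -0.001, -0.001]
contact_force: [-0.3, 0.7, -0.0]
gripper_width: 85.7
t 17.77 pos [516.5 -77.4 180.4] jaw 90.0 twist -0.0 tool delta m [0.0095 0.0029 0.1023] F [-0.3  0.7 -0. ] w 85.7 tiltz [-0.003 -0.    -1.   ]
```

View pics/s6.png

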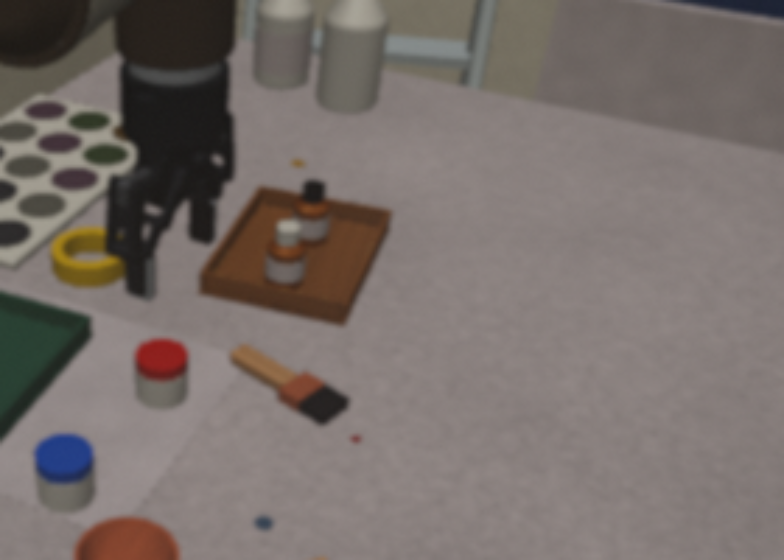

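Both bottles stand upright in the wooden tray (crop (312,215) and (287,255)). Next, the red pot.

```bash
python3 -m crank '{"delta_pos":[[0.0095,0.003,0],[0,0,0.02],[0,0,0.03],[0,0,0.025],[0,0,0.015],[0,0,0.008],[0,0,0],[0,0,0]],"twist":[0,0,0,0,0,0,0,0]}'; python3 - <<'E'
from h import *
go(519,-68,80)
E
```

```text
clock: 18.48
position: [520.6, -69.3, 83.9]
ee_rot: [0.708, 0.706, -0.0, 0.0]
contact_force: [-0.0, -0.5, -0.2]
gripper_width: 85.1
t 18.48 pos [520.6 -69.3  83.9] jaw 89.8 twist -0.003 tool delta m [ 0.0012 -0.0016  0.0039] F [-0.  -0.5 -0.2] w 85.1 tiltz [-0. -0. -1.]
```

```bash
python3 -m crank '{"delta_pos":[[0.001,-0.0015,0.003],[0,0,0]],"twist":[0,0]}'; python3 -m crank '{"delta_pos":[[0,0,0],[0,0,0],[0,0,0],[0,0,0],[0,0,0],[0,0,0],[0,0,0],[0,0,0]],"twist":[0,0,0,0,0,0,0,0]}' 0; python3 -m crank '{"delta_pos":[[0,0,-0.01],[0,0,-0.02],[0,0,-0.03],[0,0,-0.02],[0,0,-0.01],[0,0,0]],"twist":[0,0,0,0,0,0]}'; python3 - <<'E'
from h import *
go(675,-49,170)
E
```

```text
clock: 18.65
position: [518.9, -67.8, 81.6]
ee_rot: [0.708, 0.706, 0.001, 0.0]
contact_force: [-0.4, -0.2, 0.4]
gripper_width: 85.4
clock: 19.32
position: [519.2, -67.7, 81.7]
ee_rot: [0.708, 0.706, 0.001, 0.0]
contact_force: [-1.0, 0.3, 5.8]
gripper_width: 42.7
clock: 19.82
position: [519.7, -67.7, 173.4]
ee_rot: [0.708, 0.706, 0.002, 0.002]
contact_force: [1.1, -0.7, -1.4]
gripper_width: 42.5
t 19.82 pos [519.7 -67.7 173.4] jaw 89.9 twist -0.002 tool delta m [0.019  0.1552 0.0042] F [ 1.1 -0.7 -1.4] w 42.5 tiltz [ 0.005  0.001 -1.   ]
```

```bash
python3 -m crank '{"delta_pos":[[0.002,0.012,0],[0.003,0.025,0],[0.003,0.03,0],[0.003,0.03,0],[0.003,0.03,0],[0.003,0.02,0],[0.002,0.008,0],[0,0,0]],"twist":[0,0,0,0,0,0,0,0]}'; python3 - <<'E'
from h import *
go(675,-49,92)
E
python3 -m crank '{"delta_pos":[[0,0,0.01],[0,0,0.02],[0,0,0.02],[0,0,0.01],[0,0,0.005],[0,0,0],[0,0,0]],"twist":[0,0,0,0,0,0,0]}'; python3 - <<'E'
from h import *
go(675,-49,92)
p,d=snap('side','s7'); cv2.imwrite('pics/s7.png',cv2.resize(p[60:260,180:460],(784,560)))
E
```

```text
clock: 20.48
position: [674.2, -48.8, 168.1]
ee_rot: [0.708, 0.706, -0.001, -0.001]
contact_force: [-0.2, -0.2, -0.2]
gripper_width: 42.9
t 20.48 pos [674.2 -48.8 168.1] jaw 89.9 twist -0.002 tool delta m [-0.0002  0.001   0.0761] F [-0.2 -0.2 -0.2] w 42.9 tiltz [-0.003 -0.    -1.   ]
clock: 21.07
position: [673.8, -49.3, 106.4]
ee_rot: [0.708, 0.706, 0.0, 0.0]
contact_force: [0.4, -0.4, 0.5]
gripper_width: 42.6
t 21.07 pos [673.8 -49.3 106.4] jaw 89.9 twist -0.002 tool delta m [0.0003 0.0012 0.0144] F [ 0.4 -0.4  0.5] w 42.6 tiltz [ 0.001 -0.    -1.   ]
```

View pics/s7.png

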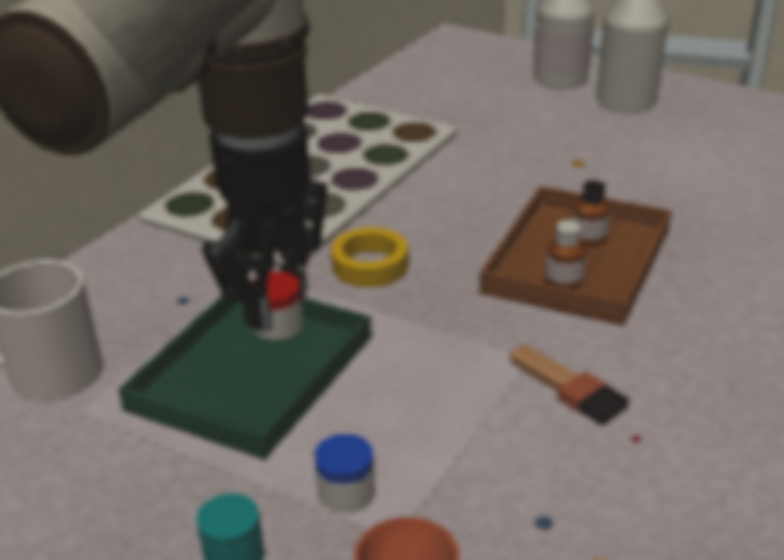

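The red pot is over the green tray (crop (280,300)). I'll shift 6 mm inward for finger room, then lower it.

```bash
python3 -m crank '{"delta_pos":[[0.006,0,0],[0,0,0.008],[0,0,0.006],[0,0,0.002],[0,0,0],[0,0,0]],"twist":[0,0,0,0,0,0]}'; python3 -m crank '{"delta_pos":[[0,0,0.002],[0,0,0],[0,0,0]],"twist":[0,0,0]}'
```

```text
clock: 21.62
position: [673.7, -43.2, 89.5]
ee_rot: [0.708, 0.706, -0.0, -0.0]
contact_force: [0.7, 0.5, 0.1]
gripper_width: 42.6
clock: 21.87
position: [673.8, -43.2, 87.9]
ee_rot: [0.708, 0.706, -0.0, 0.0]
contact_force: [-0.1, -0.1, -0.4]
gripper_width: 42.6
```

```bash
python3 -m crank '{"delta_pos":[[0,0,0.001],[0,0,0],[0,0,0]],"twist":[0,0,0]}'; python3 -m crank '{"delta_pos":[[0,0,0.001],[0,0,0],[0,0,0]],"twist":[0,0,0]}'
```

```text
clock: 22.12
position: [673.8, -43.2, 86.9]
ee_rot: [0.708, 0.706, -0.0, -0.0]
contact_force: [0.6, 0.1, -0.6]
gripper_width: 42.8
clock: 22.37
position: [673.9, -43.2, 86.8]
ee_rot: [0.708, 0.706, 0.0, 0.0]
contact_force: [-2.5, 1.6, 4.7]
gripper_width: 42.8
```

Contact felt. Release, raise and move over to the blue pot.

```bash
python3 -m crank '{"delta_pos":[[0,0,0],[0,0,0],[0,0,0],[0,0,0],[0,0,0]],"twist":[0,0,0,0,0]}' 0.63; python3 -m crank '{"delta_pos":[[0,0,-0.01],[0,0,-0.02],[0,0,-0.03],[0,0,-0.02],[0,0,-0.01],[0,0,0],[0,0,0]],"twist":[0,0,0,0,0,0,0]}'; python3 -m crank '{"delta_pos":[[0.016,-0.023,0],[0.022,-0.03,0],[0.022,-0.03,0],[0.022,-0.03,0],[0.022,-0.03,0],[0.01,-0.012,0],[0,0,0],[0,0,0]],"twist":[0,0,0,0,0,0,0,0]}' 1; python3 - <<'E'
from h import *
go(519,70,81)
p,d=snap('side','s8'); cv2.imwrite('pics/s8.png',cv2.resize(p[60:260,180:460],(784,560)))
E
```

```text
clock: 22.78
position: [673.8, -43.2, 85.6]
ee_rot: [0.708, 0.706, -0.0, -0.0]
contact_force: [-0.3, -0.2, -0.3]
gripper_width: 53.8
clock: 23.37
position: [673.5, -43.1, 176.0]
ee_rot: [0.708, 0.706, 0.0, -0.0]
contact_force: [0.1, 1.0, -1.0]
gripper_width: 54.1
clock: 24.03
position: [518.2, 71.5, 174.9]
ee_rot: [0.707, 0.707, -0.001, -0.0]
contact_force: [0.1, -1.3, -0.6]
gripper_width: 85.4
t 24.03 pos [518.2  71.5 174.9] jaw 90.0 twist -0.0 tool delta m [-0.0014  0.001   0.0939] F [ 0.1 -1.3 -0.6] w 85.4 tiltz [-0.002 -0.001 -1.   ]
```

View pics/s8.png

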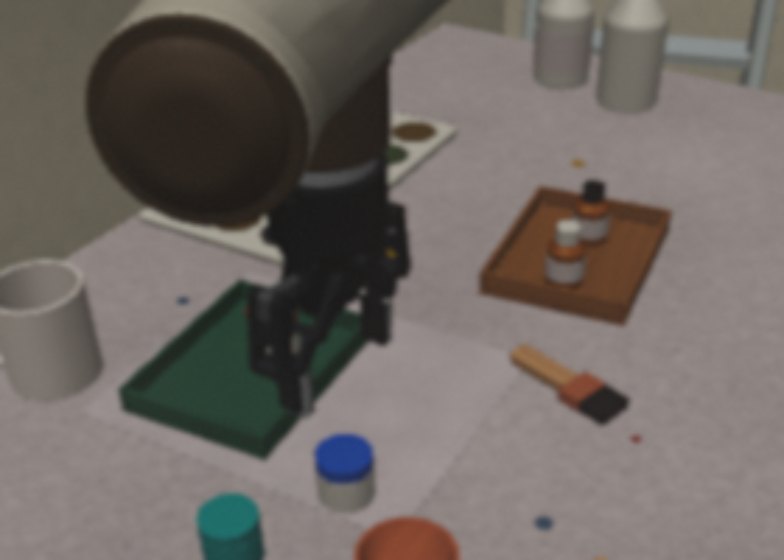

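```bash
python3 -m crank '{"delta_pos":[[-0.0015,0.001,0.01],[0,0,0.02],[0,0,0.025],[0,0,0.02],[0,0,0.012],[0,0,0.005],[0,0,0],[0,0,0]],"twist":[0,0,0,0,0,0,0,0]}' 0.9; python3 - <<'E'
from h import *
go(519,70,81)
E
python3 -m crank '{"delta_pos":[[0,0,0],[0,0,0],[0,0,0],[0,0,0],[0,0,0],[0,0,0],[0,0,0],[0,0,0]],"twist":[0,0,0,0,0,0,0,0]}' 0; python3 - <<'E'
from h import *
go(666,33,170)
E
```

```text
clock: 24.75
position: [520.6, 69.2, 83.5]
ee_rot: [0.708, 0.706, -0.0, -0.0]
contact_force: [-0.2, 0.5, 0.2]
gripper_width: 77.1
t 24.75 pos [520.6  69.2  83.5] jaw 89.8 twist -0.003 tool delta m [ 0.0008 -0.0016  0.0025] F [-0.2  0.5  0.2] w 77.1 tiltz [-0. -0. -1.]
clock: 25.42
position: [520.8, 70.0, 85.1]
ee_rot: [0.708, 0.707, 0.001, 0.001]
contact_force: [0.2, -0.2, 5.8]
gripper_width: 42.9
t 25.42 pos [520.8  70.   85.1] jaw 89.9 twist -0.002 tool delta m [-0.0367  0.1455 -0.0846] F [ 0.2 -0.2  5.8] w 42.9 tiltz [ 0.002  0.001 -1.   ]
```

```bash
python3 -m crank '{"delta_pos":[[0,0,-0.01],[0,0,-0.02],[0,0,-0.03],[0,0,-0.02],[0,0,-0.01],[0,0,0]],"twist":[0,0,0,0,0,0]}'; python3 -m crank '{"delta_pos":[[-0.004,0.012,0],[-0.006,0.025,0],[-0.007,0.03,0],[-0.007,0.03,0],[-0.007,0.025,0],[-0.005,0.016,0],[-0.004,0.008,0],[0,0,0]],"twist":[0,0,0,0,0,0,0,0]}'; python3 -m crank '{"delta_pos":[[0,0,0],[0,0,0]],"twist":[0,0]}'; python3 - <<'E'
from h import *
go(666,30,95)
E
```

```text
clock: 25.92
position: [520.9, 70.1, 176.5]
ee_rot: [0.708, 0.706, 0.003, 0.001]
contact_force: [0.3, 0.8, -0.6]
gripper_width: 42.5
clock: 26.58
position: [666.2, 28.5, 171.4]
ee_rot: [0.708, 0.706, -0.001, -0.001]
contact_force: [-0.9, 0.4, -0.5]
gripper_width: 42.4
clock: 26.75
position: [664.6, 29.5, 173.2]
ee_rot: [0.708, 0.706, -0.001, -0.001]
contact_force: [0.8, 0.2, -0.9]
gripper_width: 42.8
t 26.75 pos [664.6  29.5 173.2] jaw 89.9 twist -0.002 tool delta m [0.0005 0.0016 0.0782] F [ 0.8  0.2 -0.9] w 42.8 tiltz [-0.002 -0.    -1.   ]
```

```bash
python3 -m crank '{"delta_pos":[[0,0.0015,0.01],[0,0,0.02],[0,0,0.02],[0,0,0.015],[0,0,0.01],[0,0,0.004],[0,0,0],[0,0,0]],"twist":[0,0,0,0,0,0,0,0]}'; python3 -m crank '{"delta_pos":[[0,0,0.001],[0,0,0],[0,0,0]],"twist":[0,0,0]}'; python3 -m crank '{"delta_pos":[[0,0,0.001],[0,0,0],[0,0,0]],"twist":[0,0,0]}'
```

```text
clock: 27.42
position: [667.8, 29.6, 95.5]
ee_rot: [0.708, 0.707, 0.0, 0.0]
contact_force: [-0.2, 0.3, -1.5]
gripper_width: 42.3
clock: 27.67
position: [667.8, 29.4, 94.8]
ee_rot: [0.708, 0.706, 0.001, 0.0]
contact_force: [-0.4, 0.4, -1.2]
gripper_width: 42.5
clock: 27.92
position: [667.5, 29.3, 93.0]
ee_rot: [0.708, 0.706, 0.0, 0.0]
contact_force: [-0.2, 0.6, -0.4]
gripper_width: 42.2
```

```bash
python3 -m crank '{"delta_pos":[[0,0,0.002],[0,0,0],[0,0,0]],"twist":[0,0,0]}'; python3 -m crank '{"delta_pos":[[0,0,0.001],[0,0,0],[0,0,0]],"twist":[0,0,0]}'; python3 -m crank '{"delta_pos":[[0,0,0.001],[0,0,0],[0,0,0]],"twist":[0,0,0]}'
```

```text
clock: 28.17
position: [667.3, 29.3, 90.6]
ee_rot: [0.708, 0.706, -0.0, -0.0]
contact_force: [-0.0, 0.5, -0.3]
gripper_width: 42.5
clock: 28.42
position: [667.6, 29.3, 90.2]
ee_rot: [0.708, 0.706, 0.0, 0.0]
contact_force: [0.1, -0.6, 1.4]
gripper_width: 42.5
clock: 28.67
position: [667.5, 29.4, 90.2]
ee_rot: [0.708, 0.706, 0.0, 0.0]
contact_force: [-2.7, 0.2, 5.7]
gripper_width: 42.6
```

```bash
python3 -m crank '{"delta_pos":[[0,0,0],[0,0,0],[0,0,0],[0,0,0],[0,0,0]],"twist":[0,0,0,0,0]}' 0.63; python3 -m crank '{"delta_pos":[[0,0,-0.01],[0,0,-0.02],[0,0,-0.03],[0,0,-0.02],[0,0,-0.01],[0,0,0],[0,0,0]],"twist":[0,0,0,0,0,0,0]}'; python3 -m crank '{"delta_pos":[[-0.02,-0.025,0],[-0.024,-0.03,0],[-0.024,-0.03,0],[-0.024,-0.03,0],[-0.024,-0.03,0],[-0.024,-0.03,0],[-0.01,-0.02,0],[0,0,0]],"twist":[0,0,0,0,0,0,0,0]}'; python3 -m crank '{"delta_pos":[[0,0,0],[0,0,0],[0,0,0],[0,0,0]],"twist":[0.09,0.09,0.09,0]}'; python3 - <<'E'
from h import *
go(440,-129,130,74.5)
p,d=snap('side','s9'); cv2.imwrite('pics/s9.png',cv2.resize(p[60:260,180:460],(784,560)))
p,d=snap('top','t9')
E
```

```text
clock: 29.08
position: [667.4, 29.3, 88.6]
ee_rot: [0.708, 0.706, -0.0, -0.0]
contact_force: [0.9, 0.5, -0.2]
gripper_width: 53.8
clock: 29.67
position: [667.1, 29.4, 178.9]
ee_rot: [0.708, 0.706, 0.0, -0.0]
contact_force: [-0.5, -0.0, -0.3]
gripper_width: 53.8
clock: 30.33
position: [466.3, -122.0, 176.9]
ee_rot: [0.709, 0.705, -0.002, -0.003]
contact_force: [-0.6, 0.5, 0.4]
gripper_width: 53.8
clock: 30.67
position: [471.7, -120.1, 177.6]
ee_rot: [0.797, 0.604, -0.001, -0.001]
contact_force: [0.7, -0.1, -0.4]
gripper_width: 53.9
t 30.67 pos [ 471.7 -120.1  177.6] jaw 74.3 twist -0.003 tool delta m [-0.0172 -0.028   0.0477] F [ 0.7 -0.1 -0.4] w 53.9 tiltz [-0.003  0.    -1.   ]
```

View pics/s9.png

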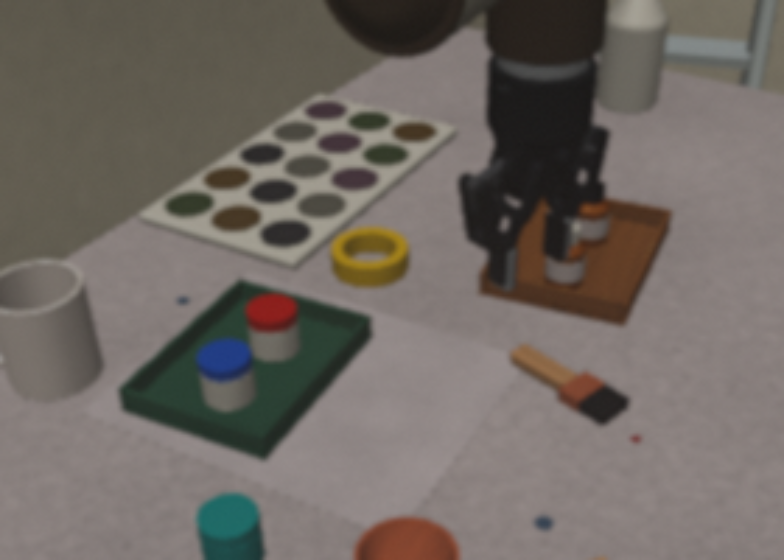

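View pics/t9.png

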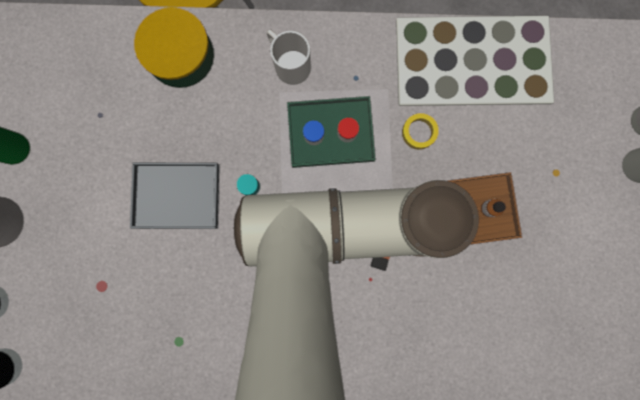

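Both pots stand upright in the green tray (side crop (273,325) and (227,375)). The brush has not moved. Going to it now.

```bash
python3 -m crank '{"delta_pos":[[-0.009,-0.014,0],[-0.008,-0.014,0],[0,0,0.015],[0,0,0.03],[0,0,0.02],[0,0,0.01],[0,0,0],[0,0,0]],"twist":[0,0,0,0,0,0,0,0]}' 0.6; python3 - <<'E'
from h import *
go(440,-129,76,74.5)
E
```

```text
clock: 31.43
position: [440.5, -129.0, 103.3]
ee_rot: [0.796, 0.605, -0.001, -0.001]
contact_force: [0.8, -0.5, 0.4]
gripper_width: 51.0
t 31.43 pos [ 440.5 -129.   103.3] jaw 74.5 twist -0.0 tool delta m [-0.0001 -0.0004  0.0273] F [ 0.8 -0.5  0.4] w 51.0 tiltz [-0.002 -0.    -1.   ]
```

```bash
python3 -m crank '{"delta_pos":[[0,0,0.012],[0,0,0.009],[0,0,0.005],[0,0,0],[0,0,0]],"twist":[0,0,0,0,0]}'; python3 - <<'E'
from h import *
go(440,-129,76,74.5)
p,d=snap('side','s10'); cv2.imwrite('pics/s10.png',cv2.resize(p[130:270,280:476],(784,560)))
E
```

```text
clock: 31.85
position: [440.7, -129.1, 78.0]
ee_rot: [0.796, 0.605, -0.0, 0.0]
contact_force: [0.0, 0.4, -0.3]
gripper_width: 51.1
t 31.85 pos [ 440.7 -129.1   78. ] jaw 74.4 twist -0.001 tool delta m [-0.0001 -0.0007  0.002 ] F [ 0.   0.4 -0.3] w 51.1 tiltz [-0. -0. -1.]
```

View pics/s10.png

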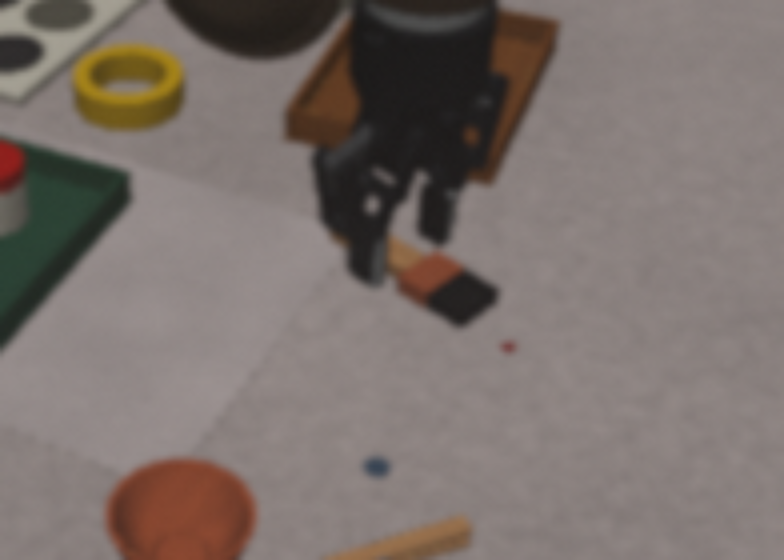

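```bash
python3 -m crank '{"delta_pos":[[0,0.002,0.003],[0,0,0],[0,0,0]],"twist":[0,0,0]}'; python3 -m crank '{"delta_pos":[[0,0,0],[0,0,0],[0,0,0],[0,0,0],[0,0,0],[0,0,0],[0,0,0]],"twist":[0,0,0,0,0,0,0]}' 0; python3 -m crank '{"delta_pos":[[0,0,-0.01],[0,0,-0.02],[0,0,-0.03],[0,0,-0.03],[0,0,-0.01],[0,0,0]],"twist":[0,0,0,0,0,0]}'; python3 - <<'E'
from h import *
go(440,-129,170,0)
p,d=snap('side','s11'); cv2.imwrite('pics/s11.png',cv2.resize(p[80:220,280:476],(784,560)))
E
```

```text
clock: 32.15
position: [442.7, -129.6, 75.0]
ee_rot: [0.796, 0.605, 0.0, 0.0]
contact_force: [-0.3, 1.0, -0.5]
gripper_width: 51.3
clock: 32.73
position: [442.5, -129.6, 75.3]
ee_rot: [0.796, 0.605, 0.0, 0.0]
contact_force: [-1.1, 0.5, 5.9]
gripper_width: 18.4
clock: 33.23
position: [444.0, -129.6, 177.5]
ee_rot: [0.796, 0.605, 0.003, 0.002]
contact_force: [0.0, -0.0, -0.6]
gripper_width: 17.9
t 33.23 pos [ 444.  -129.6  177.5] jaw 74.4 twist 1.299 tool delta m [-0.0005 -0.004   0.0075] F [ 0.  -0.  -0.6] w 17.9 tiltz [ 0.007  0.    -1.   ]
```

View pics/s11.png

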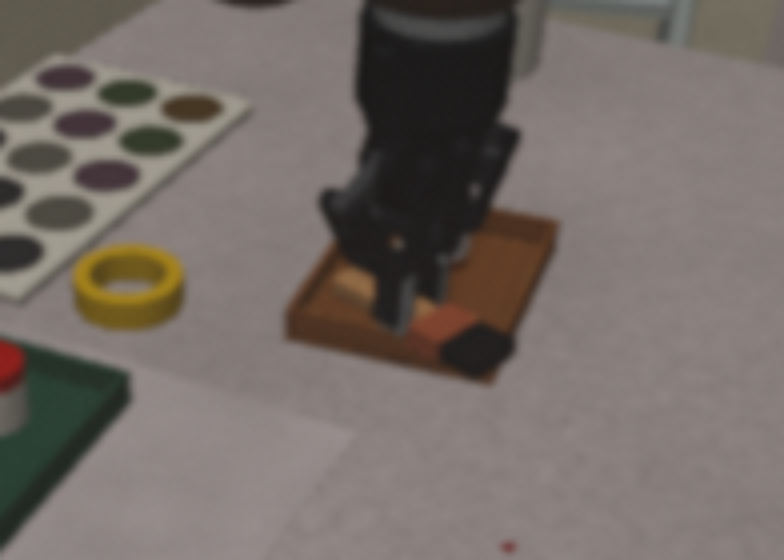

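The brush is held level (crop (425,310)). A +1.27 twist would put joint 6 near its limit at the tray, so I'll turn the other way by about −1.84.

```bash
python3 -c "
from h import *
print(arm.read_state()['joints'])"
python3 -m crank '{"delta_pos":[[0,0,0],[0,0,0],[0,0,0],[0,0,0],[0,0,0],[0,0,0],[0,0,0],[0,0,0]],"twist":[-0.06,-0.1,-0.12,-0.12,-0.12,-0.12,-0.12,-0.12]}';python3 -m crank '{"delta_pos":[[0,0,0],[0,0,0],[0,0,0],[0,0,0],[0,0,0],[0,0,0],[0,0,0],[0,0,0]],"twist":[-0.12,-0.12,-0.12,-0.12,-0.12,-0.12,-0.12,-0.12]}'; python3 - <<'E'
from h import *
go(524,315,170,181.4); print(arm.read_state()['joints'])
E
```

```text
[ 6.89851168e-02  2.54774027e-01 -5.58420350e-01 -4.28565482e-04
 -7.54549599e-01 -1.91199081e+00]
clock: 33.95
position: [441.4, -129.6, 172.8]
ee_rot: [0.461, 0.888, -0.001, -0.002]
contact_force: [0.8, -1.2, -1.1]
gripper_width: 18.0
clock: 34.62
position: [441.4, -129.6, 172.8]
ee_rot: [-0.001, 1.0, 0.0, -0.002]
contact_force: [0.2, 0.1, -1.0]
gripper_width: 18.2
t 34.62 pos [ 441.4 -129.6  172.8] jaw -179.9 twist -0.022 tool delta m [-0.0837  0.4444  0.0026] F [ 0.2  0.1 -1. ] w 18.2 tiltz [-0.004  0.    -1.   ]
[ 6.89632753e-02  2.59410584e-01 -5.61271786e-01 -7.07476968e-04
 -7.54325909e-01 -6.60255183e-02]
```

```bash
python3 -m crank '{"delta_pos":[[-0.003,0.015,0],[-0.005,0.025,0],[-0.006,0.033,0],[-0.006,0.033,0],[-0.006,0.033,0],[-0.006,0.033,0],[-0.006,0.033,0],[-0.006,0.033,0]],"twist":[0,0,0,0,0,0,0,0]}';python3 -m crank '{"delta_pos":[[-0.006,0.033,0],[-0.006,0.033,0],[-0.006,0.033,0],[-0.006,0.033,0],[-0.006,0.033,0],[-0.005,0.025,0],[-0.003,0.013,0],[0,0,0]],"twist":[0,0,0,0,0,0,0,0]}'; python3 -m crank '{"delta_pos":[[0,0,0],[0,0,0]],"twist":[0,0]}'; python3 - <<'E'
from h import *
go(524,322,90,181.4)
E
```

```text
clock: 35.28
position: [486.2, 109.5, 172.8]
ee_rot: [0.002, 1.0, -0.001, -0.002]
contact_force: [1.0, -0.2, -0.7]
gripper_width: 18.1
clock: 35.95
position: [525.7, 313.3, 172.3]
ee_rot: [0.0, 1.0, -0.001, -0.001]
contact_force: [0.7, -0.5, -0.4]
gripper_width: 18.4
clock: 36.12
position: [525.1, 309.8, 173.5]
ee_rot: [0.002, 1.0, -0.001, -0.001]
contact_force: [0.8, -0.7, -0.8]
gripper_width: 18.3
t 36.12 pos [525.1 309.8 173.5] jaw 179.8 twist -0.028 tool delta m [0.0009 0.0124 0.0835] F [ 0.8 -0.7 -0.8] w 18.3 tiltz [-0.003 -0.002 -1.   ]
```

Grasped at z = 75.3, so the release height should be about 80.

```bash
python3 -m crank '{"delta_pos":[[0,0.012,0],[0,0,0.015],[0,0,0.025],[0,0,0.02],[0,0,0.015],[0,0,0.007],[0,0,0],[0,0,0]],"twist":[0,0,0,0,0,0,0,0]}'; python3 - <<'E'
from h import *
go(524,322,81,181.4)
p,d=snap('side','s12'); cv2.imwrite('pics/s12.png',cv2.resize(p[200:400,100:380],(784,560)))
E
```

```text
clock: 36.78
position: [526.2, 323.1, 93.3]
ee_rot: [0.002, 1.0, 0.0, 0.0]
contact_force: [-0.1, 0.6, 0.4]
gripper_width: 18.4
t 36.78 pos [526.2 323.1  93.3] jaw 179.8 twist -0.028 tool delta m [ 0.0022 -0.0011  0.0123] F [-0.1  0.6  0.4] w 18.4 tiltz [ 0.  0. -1.]
```

View pics/s12.png

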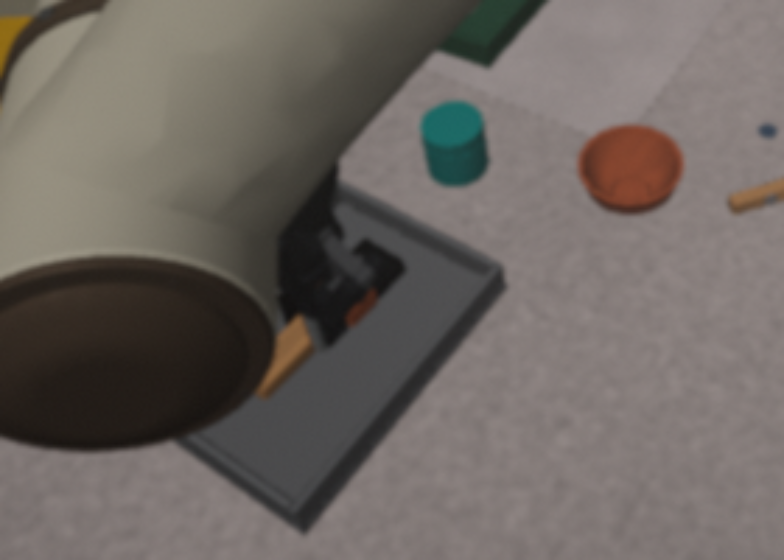

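The brush hangs inside the grey tray, parallel to its long side (crop (270,370) to (390,260)). Lowering.

```bash
python3 -m crank '{"delta_pos":[[0,0,0.006],[0,0,0.003],[0,0,0.001],[0,0,0],[0,0,0]],"twist":[0,0,0,0,0]}'; python3 -m crank '{"delta_pos":[[0,0,0.001],[0,0,0],[0,0,0]],"twist":[0,0,0]}'; python3 -m crank '{"delta_pos":[[0,0,0.001],[0,0,0],[0,0,0]],"twist":[0,0,0]}'
```

```text
clock: 37.25
position: [525.9, 323.2, 83.0]
ee_rot: [0.001, 1.0, 0.0, 0.0]
contact_force: [1.3, -0.6, -0.5]
gripper_width: 18.2
clock: 37.5
position: [525.9, 323.2, 82.0]
ee_rot: [0.002, 1.0, 0.0, 0.0]
contact_force: [0.1, 0.6, -0.9]
gripper_width: 18.3
clock: 37.75
position: [525.8, 323.1, 80.9]
ee_rot: [0.002, 1.0, -0.0, -0.0]
contact_force: [0.5, 0.0, -0.9]
gripper_width: 17.8
```

```bash
python3 -m crank '{"delta_pos":[[0,0,0.001],[0,0,0],[0,0,0]],"twist":[0,0,0]}'; python3 -m crank '{"delta_pos":[[0,0,0.0005],[0,0,0],[0,0,0]],"twist":[0,0,0]}'
```

```text
clock: 38.0
position: [526.0, 323.2, 80.3]
ee_rot: [0.001, 1.0, 0.0, 0.0]
contact_force: [-0.5, -0.5, 2.6]
gripper_width: 18.1
clock: 38.25
position: [526.0, 323.3, 80.3]
ee_rot: [0.001, 1.0, 0.0, 0.0]
contact_force: [-2.9, -0.9, 5.6]
gripper_width: 18.7
```

```bash
python3 -m crank '{"delta_pos":[[0,0,0],[0,0,0],[0,0,0],[0,0,0],[0,0,0]],"twist":[0,0,0,0,0]}' 0.55; python3 -m crank '{"delta_pos":[[0,0,-0.01],[0,0,-0.02],[0,0,-0.035],[0,0,-0.035],[0,0,-0.035],[0,0,-0.03],[0,0,-0.02],[0,0,0]],"twist":[0,0,0,0,0,0,0,0]}'; python3 -m crank '{"delta_pos":[[0.01,-0.035,0],[0.01,-0.035,0],[0.01,-0.035,0],[0.01,-0.035,0],[0.01,-0.035,0],[0.01,-0.035,0],[0.01,-0.035,0],[0.01,-0.035,0]],"twist":[0,0,0,0,0,0,0,0]}';  python3 -m crank '{"delta_pos":[[0,0,0],[0,0,0]],"twist":[0,0]}'; python3 - <<'E'
from h import *
go(440,0,300,180)
snap('top','tf'); snap('side','sf')
E
```

```text
clock: 38.67
position: [525.8, 323.1, 79.1]
ee_rot: [0.002, 1.0, -0.0, -0.0]
contact_force: [0.2, -0.2, -0.1]
gripper_width: 47.1
clock: 39.33
position: [527.5, 324.3, 271.5]
ee_rot: [0.001, 1.0, 0.004, 0.005]
contact_force: [0.8, -0.2, 0.5]
gripper_width: 46.9
clock: 40.0
position: [443.8, 41.8, 264.6]
ee_rot: [0.001, 1.0, 0.0, 0.0]
contact_force: [0.1, 0.2, 0.3]
gripper_width: 46.8
clock: 40.17
position: [444.2, 41.8, 264.8]
ee_rot: [0.003, 1.0, 0.0, 0.0]
contact_force: [0.9, 0.6, -0.8]
gripper_width: 47.1
t 40.17 pos [444.2  41.8 264.8] jaw 179.7 twist -0.006 tool delta m [ 0.004  -0.0418 -0.0352] F [ 0.9  0.6 -0.8] w 47.1 tiltz [ 0.  0. -1.]
```

View pics/tf.png

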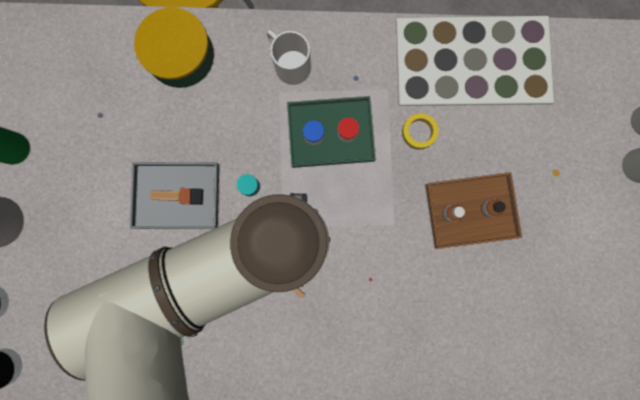

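View pics/sf.png

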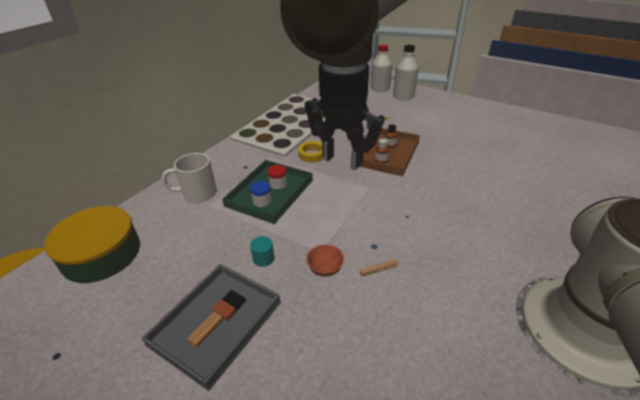

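The top view shows the brush in the grey tray (180,196), pots in the green tray (313,131) and (348,128), and bottles in the wooden tray (455,212) and (495,207). Tape (420,131) is where it was, and so is the dish in the side view (325,260). One numeric check, then I hand in.

```bash
python3 - <<'E'
from h import *
np.set_printoptions(precision=1,suppress=True)
d=np.load('tf_d.npy'); ps=cv2.imread('pics/sf.png'); p=cv2.imread('pics/tf.png')
for n,u,v in(('handle',162,196),('bristle',197,196),('blue',313,131),('red',348,128),('white cap',459,212),('black cap',499,207)): print(n,dep('top',u,v,d[v,u]))
print('tape',[b for b in blobs(p,(20,180,90),(32,255,255))[1]][-1], 'dish side',[b for b in blobs(ps,(5,90,40),(15,255,255))[1] if abs(b[0][0]-325)<15 and b[0][1]>240])
from bench import job_done
job_done(); s=arm.read_state(); print(s['clock'])
E
```

```text
handle [523.2 346.   17.1]
bristle [525.2 271.9  17.4]
blue [664.5  29.5  47.2]
red [673.5 -43.   44.5]
white cap [ 503.6 -268.1   62.9]
black cap [ 515.7 -347.8   64.4]
tape (array([420.2, 130.5]), [404, 114, 33, 34, 343]) dish side [(array([324.8, 259.5]), [306, 245, 38, 31, 905])]
the job is handed in; nothing more can be done
the job is handed in; nothing more can be done
```

The job is done and handed in at about 40 s of the 120 s allowed. I stood both ink bottles in the wooden tray first, then both paint pots in the green tray, and last laid the brush flat in the grey tray. Each thing was lowered until I felt light contact (about 5–6 N), then released.

**Last checks:**
- **Uprightness:** in both views all five things are in the right trays. Cap tops measured 63–64 mm and pot lids 45–47 mm, against 65 and 47 mm expected when standing on the 5 mm tray floor.
- **Brush:** handle and bristles both measured about 17 mm high, so it lies level (19 mm expected; the depth readings vary by about 2–3 mm).
- **Left alone:** the tape (top view) and the dish (side view) are at the same pixels as at the start. The arm covered the dish in the last top view, so only the side view confirms it.

No check failed. The gripper was clear of everything at hand-in.

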